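# Slide the flask shelf home under the funnel

## Robot

A 6-joint arm with a two-finger parallel gripper is mounted at the origin on the work surface. World frame = base frame: x ahead of the robot, y to its left, z up, the work surface at z = 0. Lengths are in mm, angles in rad, forces in N, time in s.
With the tool pointing down it reaches from about 275 to 1000 mm from the base axis. Payload 8.4 kg.
Tool frame: the origin (TCP) lies at the very end of the fingers, on their centre line; the grasp point (between the pads) lies r.hold_point_z behind it (r.hold_point_z is the distance from the TCP to the grasp point, in mm); x points along the fingers, z is the direction in which the jaws open and shut, and the axes are right-handed (so a half turn about x gives the same grasp; the last joint's range is limited). The gripper opens to 85 mm and grips with 20 to 120 N. Pads are 22 mm wide; open, the fingers measure 114 mm over their backs; the gripper's body (76 mm by 85 mm) begins 54 mm behind the grasp point. The pads swing forward as they close: fully open they stand 13 mm farther back than shut.
Start: joints at [1.103, 0.353, 1.633, -0, 1.155, -0.002], TCP at [280.71, 558.417, 231.281] pointing down, gripper open.
Joint ranges: [-2.63, 2.63], [-0.92, 2.1], [0.06, 2.66], [-1.3, 4.44], [0, 2.69], [-3.02, 3.02]. Speed limits (rad/s): [2.22, 2.22, 2.79, 3.14, 3.14, 3.14].

## Interface

Orientations are given as [roll, pitch, yaw] about the fixed x, y, z axes, in that order (R = Rz(yaw) Ry(pitch) Rx(roll)).
In Python, from rig import r gives the robot as it stands.
- The arm moves only by the tool jog_arm, never from a script. Its argument "series" is a list of rows, each a list of 7 numbers: the turn, a rotation vector about the tool's x, y, z in degrees, then the shift along the tool's x, y, z in cm, then the opening, from 0 (shut) to 1 (fully open). In form: [[wx, wy, wz, tx, ty, tz, fingers], ...]. A call has 1 to 20 rows; each row shifts and turns the commanded pose from where the row before left it, along the tool's axes as they then stand; what a row does not reach is not made up. A row lasts 1/10 s, in which the tool goes at most 50 mm and 8.59 degrees, less where a joint would pass 70% of its speed; a pose out of reach is approached as far as the arm can. A call with a gripper value outside its range is refused whole. The fingers move at their own pace and stop on an object; "force" is the grip in N (left out, the last holds). Time passes only in rows, so rows that do not move let the fingers close. It gives the time, the measured TCP pose, the force and the opening at its end, in the units of the state.
- r.sense(): the state, without advancing time (a new reading comes with each control period).
- r.grab_frame(name): name is "side" or "top" or "wrist"; returns (picture, depth): 400x640x3 uint8, red, green, blue; 400x640 float32, mm along the optical axis (not along the pixel's ray), 0 where there is no reading.
- r.get_calibration(name): a dict with "mtx" (3x3 intrinsics, pixels), "dist" ([k1, k2, p1, p2, k3] as OpenCV has them; the pictures are not rectified), "position" and "rotation" of the camera in the world; the wrist camera has in their place "mount" (4x4, takes a point from camera to tool coordinates, whose origin is the TCP and whose axes are the tool frame's). Camera axes: x right, y down, z forward; pixel columns grow to the right and rows downward; lengths in mm; the calibration is good to about 2 mm. A picture is of the moment at which its call begins: read the wrist's pose just before it. get_calibration takes no time and is no camera call.
- r.sign_off(): hands the job in, once; it reports no verdict.
The state is a dict: "clock": time; "qpos": joint angles; "qvel": joint speeds; "joint_efforts": joint torques, N m; "eef_pos": TCP position; "tcp_rot": TCP orientation; "contact_force": force on the tool from outside, world axes, zero at the start; "wrist_torque": the same for the moment, N m; "opening": opening from 0.0 (shut) to 1.0 (fully open).
Only numpy, scipy, OpenCV 4.12 (cv2) and the standard library are available. Lean on these libraries where they do the work, as an engineer would, in place of code of your own. Each camera call takes 0.05 s, during which the arm holds its last target.

## Task

The empty receiving flask stands on a white shelf board with an orange rear edge that has been left part-way along its rails. Slowly push the board along the rails with the fingertips, not with a shove, until you feel it drop into its locating notches, flush with the blue guides, so that the flask stands upright under the funnel; then take the hand away. Push only: do not lift the board, do not touch the flask, and leave everything else on the bench where it is.

Things in the scene. Friction and masses are not known exactly. Their poses are not given: they have to be found in the camera images.
- station: Fixed filtration station. Origin on the table under the centre of the seated board; x = direction in which the board slides home, y across, z up. Base plate 500 x 150 x 6 mm. Two aluminium rails, tops 30 mm up, x = -235 to 130 mm, each 30 to 65 mm off the middle; 60 mm open gap between them. Blue side guides 67 to 75 mm off the middle, tops 44 mm up. Blue end stop at x = 132 mm.
- notch (a point): One of four locating notches, at its floor, 22 mm above the table: each is 20 mm long along x, 8 mm deep. Two at station x = +70 mm in the inner half of the rails (front lugs; this one is on the +y side), two at x = -70 mm in the outer half (rear lugs), yellow marks beside them on the guides. The rails run on beyond, so the board must stop here, not at the end stop (42 mm farther).
- board: Loose white board, 180 (x) x 130 x 12 mm, 0.5 to 0.85 kg, x as the station's. Origin at its centre, level with the bottoms of its 4 lugs (10 mm high, 14 mm long); top 22 mm higher. Riding: origin 30 mm above the table, 80 to 130 mm short of home at the start. Home: all lugs drop 8 mm, top flush with the guides, and pushing on meets the notch walls (3 mm play). 2 mm play to each guide.
- push_face (a point): Middle of the outer face of the orange lip on the board's rear edge (board x = -90 mm, 22 mm above its origin). Lip (8 mm thick) and edge form one upright face 130 mm wide, 40 to 66 mm above the table while riding, 8 mm lower when home. Push along +x from behind, low down. Sliding takes 3 to 10 N; far more means the notch walls. Keep the fingers on it to the notches; a shove that leaves it coasting does not count.
- flask: Loose empty conical glass flask with a blue band on its neck, 66 mm across its foot, 112 mm high, 0.11 kg, standing on the grey disc on the board, 50 mm ahead of the board's centre. Origin at the centre of its underside, z up.
- spout (a point): Lower end of the stem of the fixed glass funnel (68 mm across, 183 to 292 mm above the table), at station x = 50 mm, above the flask's place when home; the flask's mouth passes 19 mm below it. The stand's rod, 400 mm high, is at station x = 200 mm.
- beaker: open glass beaker, 66 mm across, 85 mm high; loose bystander, origin at the centre of its underside
- jar: small amber jar with blue cap, 52 mm across, 65 mm high; loose bystander, origin at the centre of its underside
- mortar: white ceramic mortar bowl, 84 mm across, 45 mm high; loose bystander, origin at the centre of its underside
- spatula: lying spatula with red handle, 170 mm long; loose bystander, origin on its underside at the middle of its length
- reagent: amber reagent bottle with black cap, 68 mm across, 160 mm high; loose bystander, origin at the centre of its underside
- washjar: white jar with red cap, 60 mm across, 100 mm high; loose bystander, origin at the centre of its underside
Things that resemble listed ones, but are neither listed nor needed, are in the scene too. Leave any green or pink look-alike of the flask alone.

How it is judged:
By the outcome, as a careful person would: the job done as asked, in the order asked, and still so for the second after the job is handed in, with the robot touching nothing.
It also fails if it takes over 35 s, if anything falls off the work surface, if the arm or the gripper's body presses on something with over 40 N, if the wrist force passes 120 N, or if a joint passes its speed limit or range.

## Working session

There is one attempt and no reset: what is moved stays moved. The work goes in short steps, Python scripts to look and compute and a tool call to move; the robot and the scene stay as the last step left them, time stands still between calls to the robot, and variables do not carry over. Pictures are saved under pics/ and viewed, and the job is handed in when it is done.

Besides the shell and the picture viewer there is one more tool, called after ">>>" by a JSON object that holds its "api" and its "payload", one argument or row to a line. jog_arm: Moves the arm, as the interface text tells. Its arguments: {"type":"object","properties":{"series":{"type":"array"},"force":{"type":"number"}},"required":["series"]}

```bash
mkdir -p pics; ls; python3 - <<'E'
from rig import r
import cv2,numpy as np
s=r.sense();print(s, r.hold_point_z)
for n in("side","top","wrist"):
    p,d=r.grab_frame(n);cv2.imwrite(f"pics/{n}0.png",p[:,:,::-1]);np.savez(f"pics/{n}0.npz",p=p,d=d)
    print(n,r.get_calibration(n))
E
```

```text
pics
{'clock': 0.0, 'qpos': array([ 1.10260701e+00,  3.53632812e-01,  1.63412651e+00, -3.11170172e-05,
        1.15522270e+00, -2.39881360e-03]), 'qvel': array([-0.00060497,  0.0003918 , -0.00064105, -0.00173873,  0.00185095,
        0.00122138]), 'joint_efforts': array([ 1.32219186e-03, -6.05268645e+01, -3.42062330e+01,  9.08953348e-05,
        9.41460778e-03,  1.14282523e-05]), 'eef_pos': array([280.49790278, 557.98572294, 230.57453128]), 'tcp_rot': array([-3.12351663,  1.56940667, -2.01849822]), 'contact_force': array([ 0.08798718, -0.11721632,  0.55831786]), 'wrist_torque': array([-0.02562974, -0.02142577,  0.03614371]), 'opening': 1.0005932068090335} 18.700000000000003
side {'mtx': array([[407.97886135,   0.        , 319.42580995],
       [  0.        , 407.97886135, 196.63698584],
       [  0.        ,   0.        ,   1.        ]]), 'dist': array([-0.03502833,  0.        ,  0.        ,  0.        ,  0.        ]), 'position': array([-189.00442705, -891.8401525 ,  991.21592942]), 'rotation': array([-2.20014905e+00,  6.34901824e-04, -6.95103245e-01])}
top {'mtx': array([[513.82397
[... 254 characters left out ...]
  15.15691258, 1606.58096251]), 'rotation': array([-3.08003101e+00,  1.86616629e-03, -1.59069403e+00])}
wrist {'mtx': array([[318.20593317,   0.        , 320.61822689],
       [  0.        , 318.20593317, 201.89091037],
       [  0.        ,   0.        ,   1.        ]]), 'dist': array([-0.0652389,  0.       ,  0.       ,  0.       ,  0.       ]), 'mount': array([[-1.03809082e-03, -2.91209512e-01,  9.56658739e-01,
        -1.42286418e+02],
       [ 1.57422061e-04, -9.56659290e-01, -2.91209509e-01,
         7.28948381e+01],
       [ 9.99999449e-01, -1.51702728e-04,  1.03894203e-03,
         1.19239635e-01],
       [ 0.00000000e+00,  0.00000000e+00,  0.00000000e+00,
         1.00000000e+00]])}
```

View pics/side0.png

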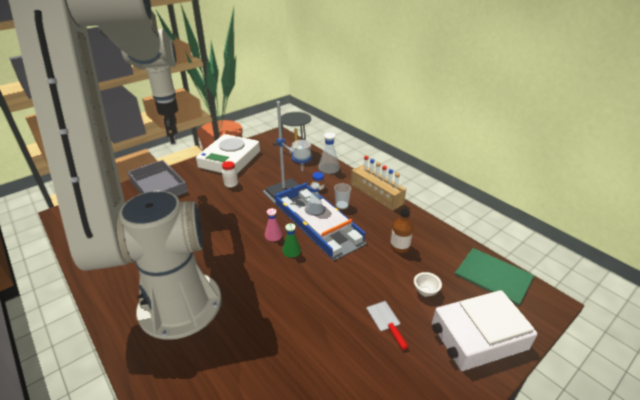

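View pics/top0.png

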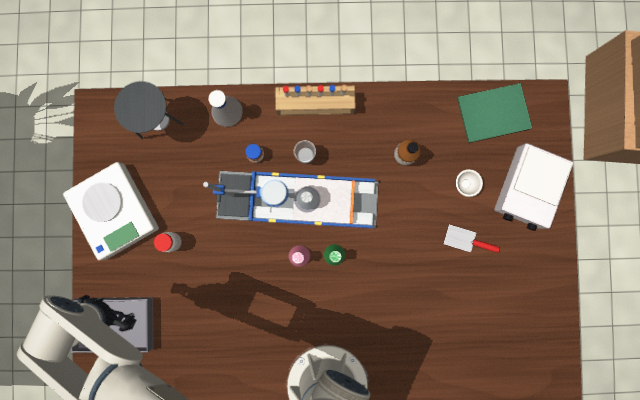

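View pics/wrist0.png

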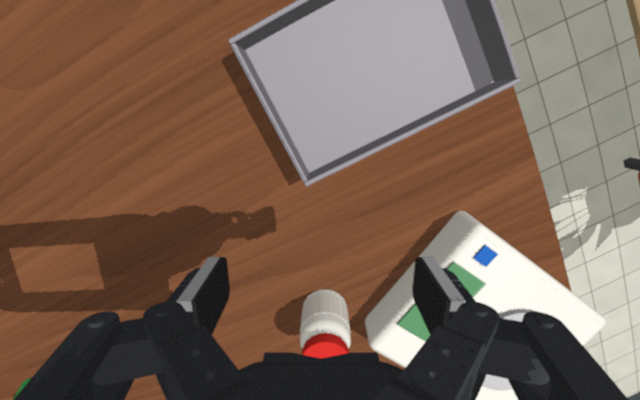

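```bash
python3 - <<'E'
import cv2
p=cv2.imread("pics/top0.png")
cv2.imwrite("pics/top0c.png",cv2.resize(p[160:280,205:395],None,fx=4.2,fy=4.2,interpolation=cv2.INTER_CUBIC))
p=cv2.imread("pics/side0.png")
cv2.imwrite("pics/side0c.png",cv2.resize(p[120:265,255:380],None,fx=4.1,fy=4.1,interpolation=cv2.INTER_CUBIC))
E
```

```text
(no output)
```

View pics/top0c.png

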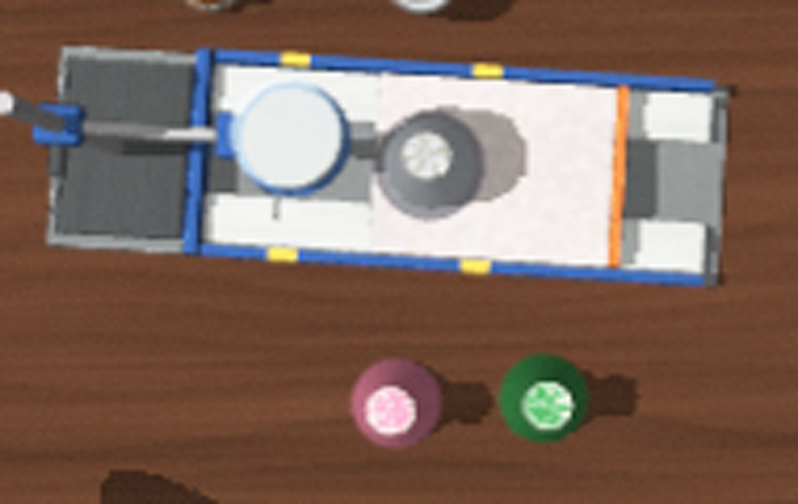

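View pics/side0c.png

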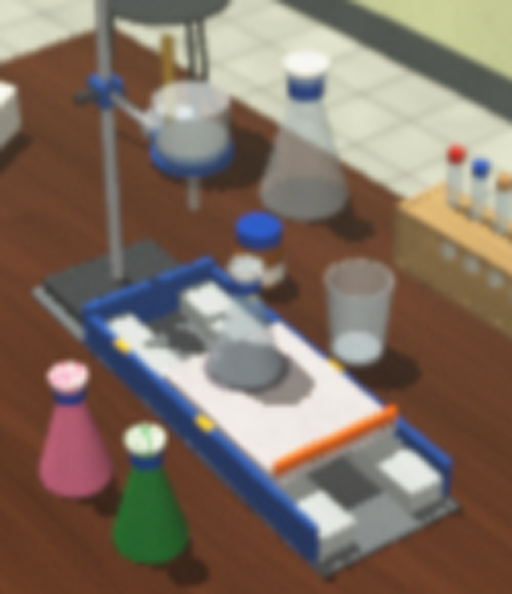

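```bash
cat > h.py <<'E'
import numpy as np,cv2
from scipy.spatial.transform import Rotation as R
from rig import r
def pose(n,s=None):
    c=r.get_calibration(n)
    if n!="wrist": return c,R.from_euler('xyz',c['rotation']).as_matrix(),np.array(c['position'])
    Rt=R.from_euler('xyz',s['tcp_rot']).as_matrix();M=np.array(c['mount'])
    return c,Rt@M[:3,:3],Rt@M[:3,3]+s['eef_pos']
def hit(n,uv,z,s=None):
    c,Rm,t=pose(n,s)
    q=cv2.undistortPoints(np.array(uv,float).reshape(-1,1,2),c['mtx'],c['dist']).reshape(-1,2)
    d=np.c_[q,np.ones(len(q))]@Rm.T
    return t+d*((z-t[2])/d[:,2])[:,None]
def proj(n,P,s=None):
    c,Rm,t=pose(n,s)
    q=(np.array(P,float).reshape(-1,3)-t)@Rm
    return cv2.projectPoints(q.reshape(-1,1,3),np.zeros(3),np.zeros(3),c['mtx'],c['dist'])[0].reshape(-1,2)
E
python3 - <<'E'
from h import *
f=lambda a:np.array(a)/4.2+[205,160]-0.4
m=hit("top",f([(295,60),(487,70),(283,255),(475,267)]),44)
print(m.round(1)); o=m.mean(0)
ux=(m[0]-m[1]+m[2]-m[3]);yaw=np.arctan2(ux[1],ux[0]);print("origin",o,"yaw",yaw,np.degrees(yaw))
print("spacing",np.linalg.norm(m[0]-m[1]),np.linalg.norm(m[0]-m[2]))
u=np.array([np.cos(yaw),np.sin(yaw)]);v=np.array([-u[1],u[0]])
def st(P): return np.c_[(P[:,:2]-o[:2])@u,(P[:,:2]-o[:2])@v].round(1)
print("lip rear",st(hit("top",f([(628,88),(619,266)]),66)))
print("lip front",st(hit("top",f([(619,88),(610,266)]),66)))
print("board front",st(hit("top",f([(380,75),(370,258)]),52)))
print("guides ends",st(hit("top",f([(714,86),(703,283)]),44)), "base end",st(hit("top",f([(728,90),(717,287)]),6)))
print("flask mouth",st(hit("top",f([(428,156)]),164)))
S=lambda a:np.array(a)/4.1+[255,120]-.4
print("side marks",st(hit("side",S([(337,367),(205,424),(122,346)]),44)))
print("side lip",st(hit("side",S([(276,466),(395,408)]),66)))
for n,uv,z in [("green",(335,255),0),("pink",(298,256),0),("beaker",(305,152),0),("jar",(254,153),0),("reagent",(407,152),0),("mortar",(469,183),0),("spat",(445,240),0)]:
    P=hit("top",[uv],z);print(n,P.round(0),st(P))
E
```

```text
[[651.  147.   44. ]
 [640.9   7.4  44. ]
 [509.4 157.8  44. ]
 [497.9  18.9  44. ]]
origin [574.80047166  82.76931201  44.        ] yaw 1.4935140349800229 85.57205084790931
spacing 139.97273853994858 142.0798219830199
lip rear [[-171.8  -62.3]
 [-172.1   65.4]]
lip front [[-165.3  -61.9]
 [-165.7   65.7]]
board front [[  7.  -62.8]
 [  6.3  69.7]]
guides ends [[-235.6  -69.5]
 [-234.9   73.8]] base end [[-250.1  -71. ]
 [-249.3   75.8]]
flask mouth [[-34.3   0.8]]
side marks [[-73.4 -73.9]
 [-71.1  71. ]
 [ 69.2  71.1]]
side lip [[-173.5   67.4]
 [-171.5  -62. ]]
green [[398. -33.   0.]] [[-128.9  167. ]]
pink [[398.  82.   0.]] [[-14.1 176.7]]
beaker [[723.  55.   0.]] [[ -16.6 -150.2]]
jar [[723. 216.   0.]] [[ 143.9 -138. ]]
reagent [[ 717. -267.    0.]] [[-337.9 -168.8]]
mortar [[ 615. -460.    0.]] [[-538.5  -82.1]]
spat [[ 438. -378.    0.]] [[-470.   101.2]]
```

```bash
cat >> h.py <<'E'
O=np.array([574.8,82.8]);YAW=1.4935
U=np.array([np.cos(YAW),np.sin(YAW)]);V=np.array([-U[1],U[0]])
def W(x,y,z): return np.r_[O+U*x+V*y,z]
def ST(p): return np.array([(p[:2]-O)@U,(p[:2]-O)@V,p[2]])
RG=np.c_[[0,0,-1],np.r_[-U,0],np.r_[V,0]]   # tool x down, y = -station x, z = station y
def Rt(s): return R.from_euler('xyz',s['tcp_rot']).as_matrix()
E
python3 - <<'E'
from h import *
s=r.sense();A=Rt(s);print(A.round(3))
print(np.degrees(R.from_matrix(A.T@RG).as_rotvec()).round(2))
G2=RG@np.diag([1,-1,-1]);print("alt",np.degrees(R.from_matrix(A.T@G2).as_rotvec()).round(2))
p=s['eef_pos']
for t in ([400,-100,231],W(-210,1.5,231)):
    print(t,"in goal tool axes cm",(RG.T@(t-p)/10).round(2));p=np.array(t)
E
```

```text
[[-0.    -0.893  0.449]
 [-0.001  0.449  0.893]
 [-1.     0.    -0.001]]
[-1.1226e+02 -4.0000e-02 -6.0000e-02]
alt [ 6.774e+01 -5.000e-02  3.000e-02]
[400, -100, 231] in goal tool axes cm [-3.000e-02  6.469e+01 -1.699e+01]
[ 557.0884092 -126.4571374  231.       ] in goal tool axes cm [  0.     1.42 -15.87]
```

>>> {"api": "jog_arm", "payload": {
  "series": [
    [8.46,0,0,0,0,0,0],
    [8.46,0,0,0,0,0,0],
    [8.46,0,0,0,0,0,0],
    [8.46,0,0,0,0,0,0],
    [8.46,0,0,0,0,0,0],
    [8.46,0,0,0,0,0,0],
    [8.46,0,0,0,0,0,0],
    [8.46,0,0,0,0,0,0],
    [0,0,0,0,0,0,0]
  ],
  "force": 40
}}

```text
clock: 1.05
eef_pos: [280.6, 558.3, 231.0]
tcp_rot: [-1.971, 1.57, -2.05]
contact_force: [-0.0, 0.3, -0.6]
opening: 0.002
```

>>> {"api": "jog_arm", "payload": {
  "series": [
    [0,0,0,0,-1.6,0.4,0],
    [0,0,0,0,-3.2,0.9,0],
    [0,0,0,0,-3.4,0.9,0],
    [0,0,0,0,-3.4,0.9,0],
    [0,0,0,0,-3.4,0.9,0],
    [0,0,0,0,-3.4,0.9,0],
    [0,0,0,0,-3.4,0.9,0],
    [0,0,0,0,-3.4,0.9,0],
    [0,0,0,0,-3.4,0.9,0],
    [0,0,0,0,-3.4,0.9,0],
    [0,0,0,0,-3.4,0.9,0],
    [0,0,0,0,-3.4,0.9,0],
    [0,0,0,0,-3.4,0.9,0],
    [0,0,0,0,-3.4,0.9,0],
    [0,0,0,0,-3.4,0.9,0],
    [0,0,0,0,-3.4,0.9,0],
    [0,0,0,0,-3.4,0.9,0],
    [0,0,0,0,-3.4,0.9,0],
    [0,0,0,0,-3.4,0.9,0],
    [0,0,0,0,-1.6,0.4,0]
  ]
}}

```text
clock: 3.05
eef_pos: [400.7, -97.3, 231.3]
tcp_rot: [-1.166, 1.57, -1.24]
contact_force: [-0.1, 0.5, 0.1]
opening: 0.007
```

```bash
python3 - <<'E'
from h import *
s=r.sense();A=Rt(s);print(A.round(3),s['qpos'].round(3))
print(ST(s['eef_pos']), (A.T@(W(-225,1.5,231)-s['eef_pos'])/10).round(2))
E
```

```text
[[ 0.     0.074  0.997]
 [-0.001  0.997 -0.074]
 [-1.    -0.001  0.   ]] [-2.410e-01  1.100e-02  2.059e+00 -1.000e-03  1.071e+00 -1.670e-01]
[-192.98056244  159.6972062   231.28600771] [ 0.04 -3.26 15.81]
```

>>> {"api": "jog_arm", "payload": {
  "series": [
    [0,0,0,0,-0.4,1.8,0],
    [0,0,0,0,-0.8,3.5,0],
    [0,0,0,0,-0.8,3.5,0],
    [0,0,0,0,-0.8,3.5,0],
    [0,0,0,0,-0.46,3.51,0],
    [0,0,8,0,0,0,0],
    [0,0,0,0,0,0,0]
  ]
}}

```text
clock: 3.75
eef_pos: [556.1, -141.0, 230.6]
tcp_rot: [1.572, 1.428, 1.497]
contact_force: [-0.3, 0.3, -0.6]
opening: 0.003
```

```bash
python3 - <<'E'
from h import *
s=r.sense();A=Rt(s);print(A.round(3),ST(s['eef_pos']),s['qpos'].round(3))
for n in ("wrist","top"):
    p,d=r.grab_frame(n);cv2.imwrite(f"pics/{n}1.png",p[:,:,::-1]);np.savez(f"pics/{n}1.npz",p=p,d=d)
P=[W(-172,y,66) for y in(-65,0,65)];print(proj("wrist",P,s).round(1))
E
```

```text
[[ 0.01   0.074  0.997]
 [ 0.142  0.987 -0.075]
 [-0.99   0.142 -0.   ]] [-224.60163324    1.34098787  230.61848348] [-0.333  0.294  1.727  0.15   1.161 -0.321]
[[386.6 153.8]
 [320.7 153.5]
 [254.8 153.4]]
```

View pics/wrist1.png

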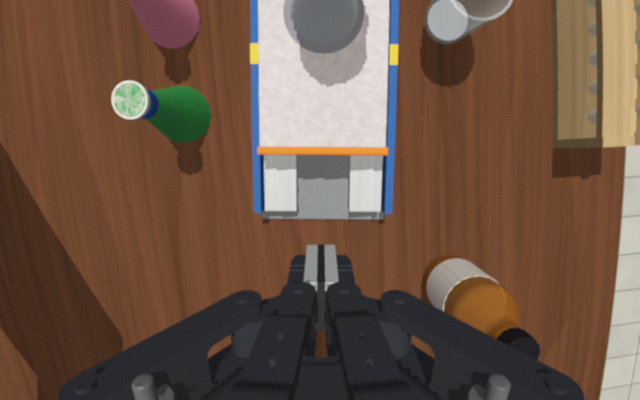

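View pics/top1.png

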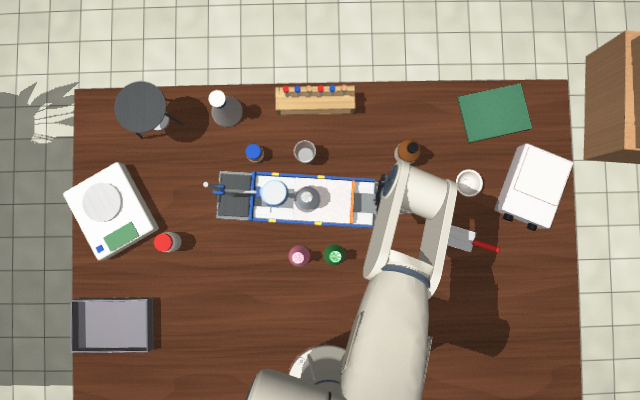

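```bash
python3 - <<'E'
from h import *
d=np.load("pics/top1.npz")['d'];c,Rm,t=pose("top")
v,u=np.mgrid[140:240,360:480];z=d[140:240,360:480].ravel()
q=cv2.undistortPoints(np.c_[u.ravel(),v.ravel()].astype(float).reshape(-1,1,2),c['mtx'],c['dist']).reshape(-1,2)
P=(np.c_[q,np.ones(len(q))]*z[:,None])@Rm.T+t
A=P[P[:,2]>190]
print(A.min(0),A.max(0)); 
for a in range(520,760,20):
    m=A[(A[:,0]>=a)&(A[:,0]<a+20)]
    if len(m):print(a,len(m),"y",m[:,1].min().round(),m[:,1].max().round(),"z",m[:,2].min().round(),m[:,2].max().round())
E
```

```text
[ 455.18881077 -261.24803155  237.25181962] [ 617.88077602   15.15691258 1606.58096251]
520 795 y -253.0 -108.0 z 268.0 655.0
540 814 y -260.0 -114.0 z 237.0 645.0
560 678 y -261.0 -119.0 z 250.0 635.0
580 381 y -221.0 -127.0 z 280.0 627.0
600 129 y -172.0 -135.0 z 299.0 613.0
```

>>> {"api": "jog_arm", "payload": {
  "series": [
    [0,0,0,1.5,-0.22,0.13,0],
    [0,0,0,3,-0.43,0,0],
    [0,0,0,3,-0.43,0,0],
    [0,0,0,3,-0.43,0,0],
    [0,0,0,3,-0.43,0,0],
    [0,0,0,2.5,-0.36,0,0],
    [0,0,0,1.5,-0.21,0,0],
    [0,0,0,1,-0.14,0,0],
    [0,0,0,0,0,0,0]
  ]
}}

```text
clock: 4.75
eef_pos: [557.0, -139.2, 43.5]
tcp_rot: [1.582, 1.431, 1.507]
contact_force: [0.4, 0.7, 0.3]
opening: 0.0
```

```bash
python3 - <<'E'
from h import *
s=r.sense();A=Rt(s);print(A.round(3),ST(s['eef_pos']),s['contact_force'])
for n in ("wrist","side"):
    p,d=r.grab_frame(n);cv2.imwrite(f"pics/{n}2.png",p[:,:,::-1]);np.savez(f"pics/{n}2.npz",p=p,d=d)
    if n=="side":cv2.imwrite("pics/side2c.png",cv2.resize(p[120:265,255:395,::-1],None,fx=4.1,fy=4.1,interpolation=cv2.INTER_CUBIC))
P=[W(-172,y,66) for y in(-65,0,65)];print(proj("wrist",P,s).round(1))
E
```

```text
[[ 0.009  0.075  0.997]
 [ 0.139  0.987 -0.075]
 [-0.99   0.139 -0.002]] [-222.74543359    0.61107011   43.46189917] [0.44728112 0.7031047  0.29196702]
[[478.4 159.7]
 [319.  158.6]
 [159.9 159. ]]
```

View pics/wrist2.png

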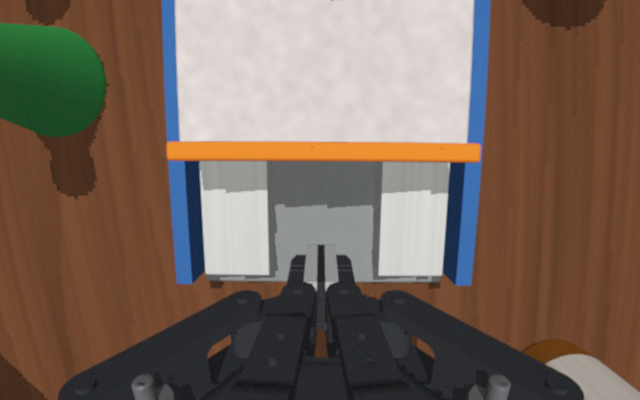

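View pics/side2c.png

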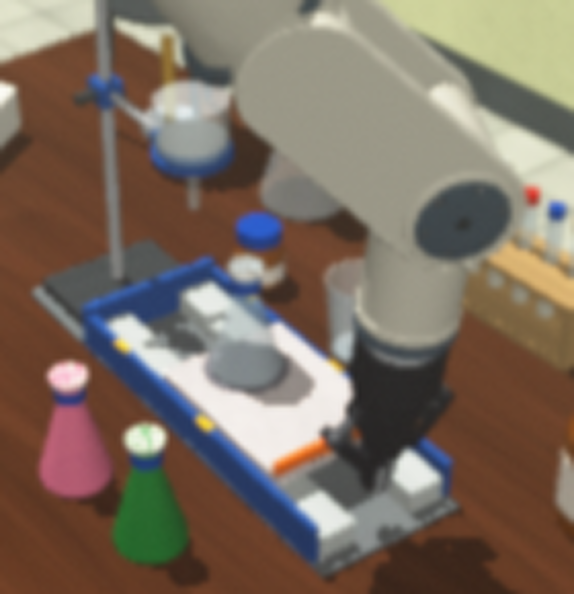

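>>> {"api": "jog_arm", "payload": {
  "series": [
    [0,0,0,0.07,0.49,0,0],
    [0,0,0,0.07,0.49,0,0],
    [0,0,0,0.07,0.49,0,0],
    [0,0,0,0.07,0.49,0,0],
    [0,0,0,0.07,0.49,0,0],
    [0,0,0,0.042,0.3,0,0],
    [0,0,0,0.028,0.2,0,0],
    [0,0,0,0.028,0.2,0,0],
    [0,0,0,0.028,0.2,0,0]
  ]
}}

```text
clock: 5.75
eef_pos: [560.3, -106.0, 44.3]
tcp_rot: [1.571, 1.431, 1.495]
contact_force: [-0.1, -0.1, -0.0]
opening: 0.003
```

>>> {"api": "jog_arm", "payload": {
  "series": [
    [0,0,0,0.021,0.15,0,0],
    [0,0,0,0.021,0.15,0,0],
    [0,0,0,0.021,0.15,0,0],
    [0,0,0,0.021,0.15,0,0],
    [0,0,0,0.021,0.15,0,0]
  ]
}}

```text
clock: 6.25
eef_pos: [561.0, -99.0, 44.4]
tcp_rot: [1.567, 1.432, 1.491]
contact_force: [-0.4, -5.8, -0.2]
opening: -0.001
```

```bash
cat > look.py <<'E'
import sys
from h import *
k=sys.argv[1]
s=r.sense();print("clock",s['clock'],"ST",ST(s['eef_pos']).round(1),"F station",(s['contact_force'][:2]@np.c_[U,V]).round(1),s['contact_force'][2].round(1),"x",Rt(s)[:,0].round(3))
p,d=r.grab_frame("wrist");cv2.imwrite(f"pics/wrist{k}.png",p[:,:,::-1])
E
python3 look.py 3
```

```text
clock 6.25 ST [-182.3   -0.3   44.4] F station [-5.9 -0. ] -0.2 x [ 0.011  0.138 -0.99 ]
```

View pics/wrist3.png

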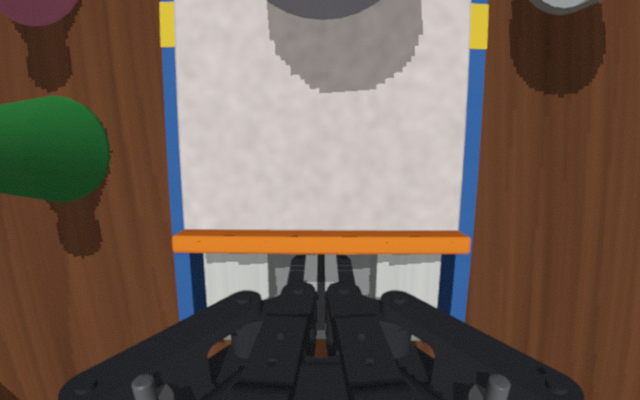

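>>> {"api": "jog_arm", "payload": {
  "series": [
    [0,0,0,0.022,0.15,0,0],
    [0,0,0,0.022,0.15,0,0],
    [0,0,0,0.022,0.15,0,0],
    [0,0,0,0.022,0.15,0,0],
    [0,0,0,0.022,0.15,0,0],
    [0,0,0,0.022,0.15,0,0],
    [0,0,0,0.022,0.15,0,0],
    [0,0,0,0.022,0.15,0,0],
    [0,0,0,0.022,0.15,0,0],
    [0,0,0,0.022,0.15,0,0],
    [0,0,0,0.022,0.15,0,0],
    [0,0,0,0.022,0.15,0,0],
    [0,0,0,0.022,0.15,0,0],
    [0,0,0,0.022,0.15,0,0],
    [0,0,0,0.022,0.15,0,0],
    [0,0,0,0.022,0.15,0,0],
    [0,0,0,0.022,0.15,0,0],
    [0,0,0,0.022,0.15,0,0],
    [0,0,0,0.022,0.15,0,0],
    [0,0,0,0.022,0.15,0,0]
  ]
}}

```text
clock: 8.3
eef_pos: [563.5, -68.9, 44.3]
tcp_rot: [1.564, 1.432, 1.488]
contact_force: [-0.8, -5.6, 1.3]
opening: 0.003
```

```bash
python3 look.py 4
```

```text
clock 8.3 ST [-152.2   -0.5   44.3] F station [-5.6  0.4] 1.3 x [ 0.011  0.138 -0.99 ]
```

View pics/wrist4.png

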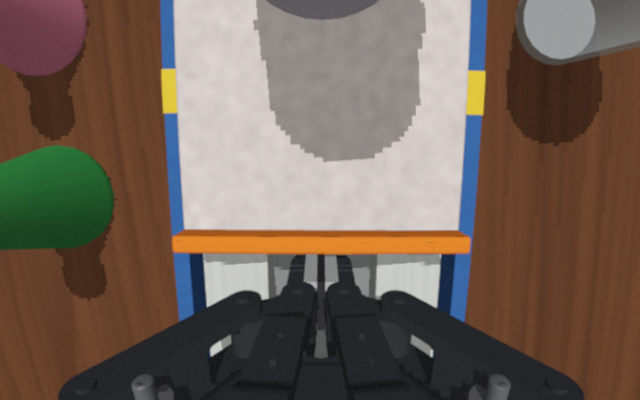

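>>> {"api": "jog_arm", "payload": {
  "series": [
    [0,0,0,0.021,0.15,0,0],
    [0,0,0,0.021,0.15,0,0],
    [0,0,0,0.021,0.15,0,0],
    [0,0,0,0.021,0.15,0,0],
    [0,0,0,0.021,0.15,0,0],
    [0,0,0,0.021,0.15,0,0],
    [0,0,0,0.021,0.15,0,0],
    [0,0,0,0.021,0.15,0,0],
    [0,0,0,0.021,0.15,0,0],
    [0,0,0,0.021,0.15,0,0],
    [0,0,0,0.021,0.15,0,0],
    [0,0,0,0.021,0.15,0,0],
    [0,0,0,0.021,0.15,0,0],
    [0,0,0,0.021,0.15,0,0],
    [0,0,0,0.021,0.15,0,0],
    [0,0,0,0.021,0.15,0,0],
    [0,0,0,0.021,0.15,0,0],
    [0,0,0,0.021,0.15,0,0],
    [0,0,0,0.021,0.15,0,0],
    [0,0,0,0.021,0.15,0,0]
  ]
}}

```text
clock: 10.35
eef_pos: [565.8, -38.7, 44.3]
tcp_rot: [1.566, 1.432, 1.49]
contact_force: [-0.0, -6.2, 0.9]
opening: -0.002
```

```bash
python3 look.py 5
```

```text
clock 10.35 ST [-121.8   -0.4   44.3] F station [-6.2 -0.4] 0.9 x [ 0.011  0.138 -0.99 ]
```

View pics/wrist5.png

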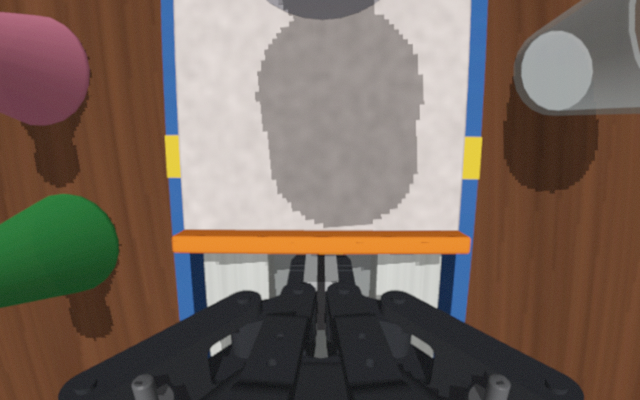

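>>> {"api": "jog_arm", "payload": {
  "series": [
    [0,0,0,0.014,0.1,0,0],
    [0,0,0,0.014,0.1,0,0],
    [0,0,0,0.014,0.1,0,0],
    [0,0,0,0.014,0.1,0,0],
    [0,0,0,0.014,0.1,0,0],
    [0,0,0,0.014,0.1,0,0],
    [0,0,0,0.014,0.1,0,0],
    [0,0,0,0.014,0.1,0,0],
    [0,0,0,0.014,0.1,0,0],
    [0,0,0,0.014,0.1,0,0],
    [0,0,0,0.014,0.1,0,0],
    [0,0,0,0.014,0.1,0,0]
  ]
}}

```text
clock: 11.6
eef_pos: [566.6, -26.6, 44.3]
tcp_rot: [1.566, 1.432, 1.49]
contact_force: [-1.5, -4.8, 1.2]
opening: 0.0
```

>>> {"api": "jog_arm", "payload": {
  "series": [
    [0,0,0,0.014,0.1,0,0],
    [0,0,0,0.014,0.1,0,0]
  ]
}}

```text
clock: 11.8
eef_pos: [566.8, -24.6, 44.3]
tcp_rot: [1.566, 1.432, 1.49]
contact_force: [-0.4, -6.3, 1.6]
opening: 0.0
```

>>> {"api": "jog_arm", "payload": {
  "series": [
    [0,0,0,0.014,0.1,0,0]
  ]
}}

```text
clock: 11.9
eef_pos: [566.8, -23.6, 44.3]
tcp_rot: [1.567, 1.432, 1.491]
contact_force: [0.1, -5.3, 1.7]
opening: 0.003
```

>>> {"api": "jog_arm", "payload": {
  "series": [
    [0,0,0,0.014,0.1,0,0]
  ]
}}

```text
clock: 12.0
eef_pos: [566.9, -22.5, 44.3]
tcp_rot: [1.567, 1.432, 1.491]
contact_force: [-0.5, -6.1, 1.0]
opening: 0.001
```

```bash
python3 look.py 6
```

```text
clock 12.0 ST [-105.6   -0.2   44.3] F station [-6.1  0. ] 1.0 x [ 0.011  0.138 -0.99 ]
```

View pics/wrist6.png

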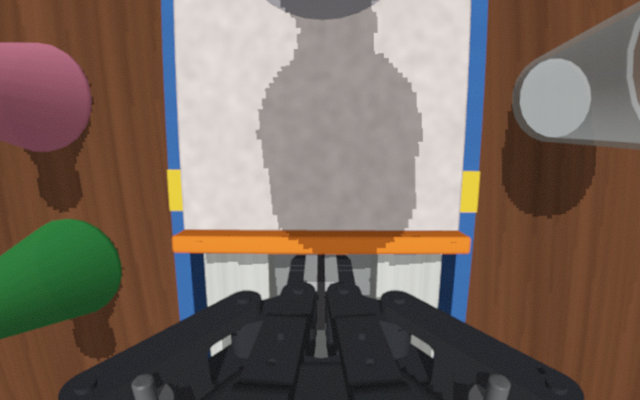

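>>> {"api": "jog_arm", "payload": {
  "series": [
    [0,0,0,0.014,0.1,0,0]
  ]
}}

```text
clock: 12.15
eef_pos: [567.0, -21.6, 44.3]
tcp_rot: [1.567, 1.432, 1.491]
contact_force: [0.3, -5.8, 0.6]
opening: -0.001
```

>>> {"api": "jog_arm", "payload": {
  "series": [
    [0,0,0,0.014,0.1,0,0]
  ]
}}

```text
clock: 12.25
eef_pos: [567.0, -20.4, 44.2]
tcp_rot: [1.568, 1.432, 1.492]
contact_force: [-0.9, -1.1, 0.0]
opening: -0.001
```

```bash
python3 look.py 7
```

```text
clock 12.25 ST [-103.5   -0.2   44.2] F station [-1.2  0.8] 0.0 x [ 0.011  0.138 -0.99 ]
```

View pics/wrist7.png

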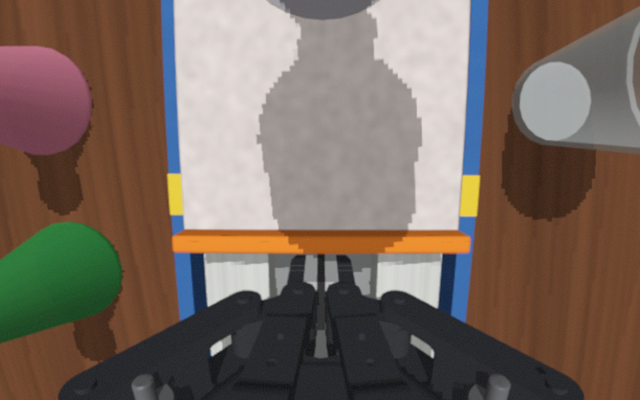

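>>> {"api": "jog_arm", "payload": {
  "series": [
    [0,0,0,0,0,0,0]
  ]
}}

```text
clock: 12.4
eef_pos: [566.8, -19.7, 44.2]
tcp_rot: [1.573, 1.431, 1.496]
contact_force: [0.1, -0.3, 0.0]
opening: -0.001
```

```bash
python3 look.py 8; python3 -c "
import cv2;p=cv2.imread('pics/wrist8.png');q=cv2.imread('pics/wrist7.png')
import numpy as np
cv2.imwrite('pics/w78.png',np.vstack([cv2.resize(a[160:270,150:490],None,fx=2.2,fy=2.2) for a in (q,p)]))"
```

```text
clock 12.4 ST [-1.028e+02  1.000e-01  4.420e+01] F station [-0.3 -0.1] 0.0 x [ 0.01   0.139 -0.99 ]
```

View pics/w78.png

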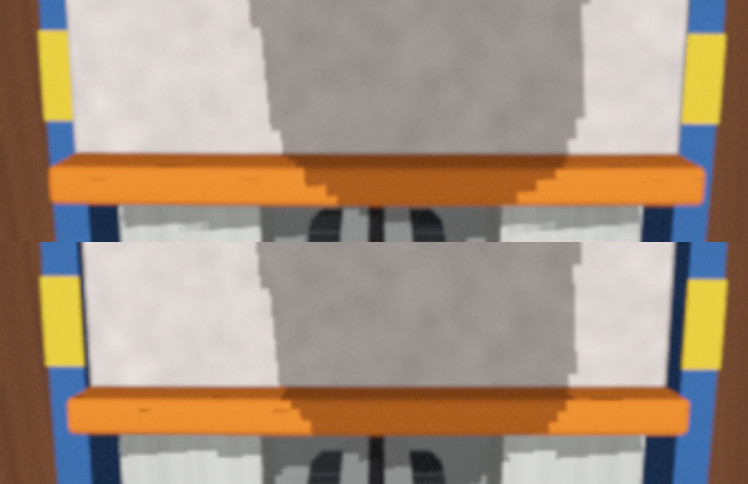

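>>> {"api": "jog_arm", "payload": {
  "series": [
    [0,0,0,0.014,0.1,0,0],
    [0,0,0,0.014,0.1,0,0]
  ]
}}

```text
clock: 12.65
eef_pos: [567.0, -18.4, 44.2]
tcp_rot: [1.57, 1.432, 1.494]
contact_force: [-1.2, -5.9, -0.1]
opening: 0.001
```

>>> {"api": "jog_arm", "payload": {
  "series": [
    [0,0,0,0.014,0.1,0,0],
    [0,0,0,0,0,0,0]
  ]
}}

```text
clock: 12.85
eef_pos: [567.1, -17.3, 44.2]
tcp_rot: [1.57, 1.432, 1.494]
contact_force: [0.0, -5.6, 0.3]
opening: 0.006
```

```bash
python3 look.py 9; python3 - <<'E'
from h import *
p,d=r.grab_frame("side");cv2.imwrite("pics/side9c.png",cv2.resize(p[120:265,255:395,::-1],None,fx=4.1,fy=4.1,interpolation=cv2.INTER_CUBIC))
E
```

```text
clock 12.85 ST [-1.004e+02 -1.000e-01  4.420e+01] F station [-5.6 -0.5] 0.3 x [ 0.011  0.138 -0.99 ]
```

View pics/wrist9.png

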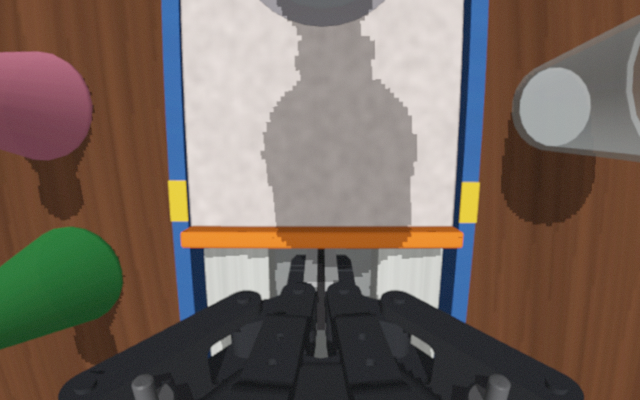

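View pics/side9c.png

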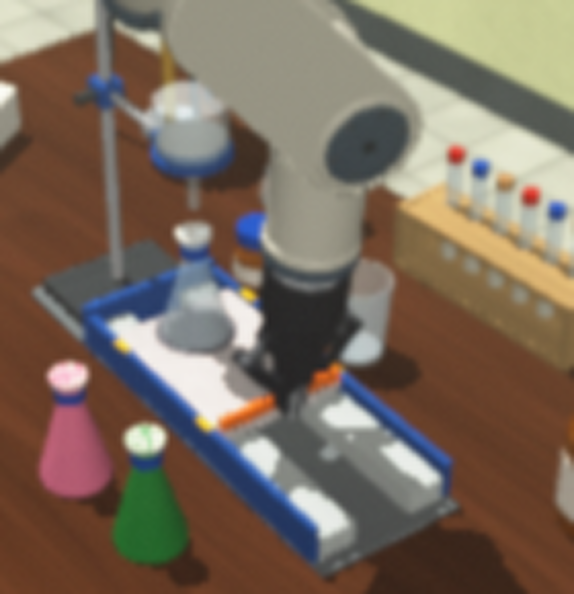

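>>> {"api": "jog_arm", "payload": {
  "series": [
    [0,0,0,-0.028,-0.2,0,0],
    [0,0,0,-0.056,-0.4,0,0],
    [0,0,0,-0.14,-1,0,0],
    [0,0,0,-0.21,-1.5,0,0],
    [0,0,0,-0.21,-1.5,0,0],
    [0,0,0,-0.21,-1.5,0,0],
    [0,0,0,-1.7,-1.25,0,0],
    [0,0,0,-3.2,-1,0,0],
    [0,0,0,-3.2,-1,0,0],
    [0,0,0,-3.2,-1,0,0],
    [0,0,0,-3.2,-1,0,0],
    [0,0,0,-3.2,-1,0,0],
    [0,0,0,-1.6,-0.5,0,0],
    [0,0,0,0,0,0,0],
    [0,0,0,0,0,0,0]
  ]
}}

```text
clock: 14.45
eef_pos: [554.8, -172.4, 225.4]
tcp_rot: [1.573, 1.431, 1.495]
contact_force: [0.5, 0.5, -0.5]
opening: 0.0
```

```bash
python3 look.py 10; python3 - <<'E'
from h import *
for n,a,b,c,e in (("side",120,265,255,395),("top",160,280,205,395)):
    p,d=r.grab_frame(n);np.savez(f"pics/{n}10.npz",p=p,d=d);cv2.imwrite(f"pics/{n}10c.png",cv2.resize(p[a:b,c:e,::-1],None,fx=4.1,fy=4.1,interpolation=cv2.INTER_CUBIC))
    if n=="top":cv2.imwrite("pics/top10.png",p[:,:,::-1])
d=np.load("pics/top10.npz")['d'];c,Rm,t=pose("top")
for y in (-50,0,50):
  for x in (-70,-40,-10):
    q=proj("top",[W(x,y,44)])[0];u,v=q.round().astype(int)
    xy=cv2.undistortPoints(q.reshape(1,1,2),c['mtx'],c['dist']).ravel();P=Rm@(np.r_[xy,1]*np.median(d[v-1:v+2,u-1:u+2]))+t
    print(x,y,P[2].round(1))
E
```

```text
clock 14.45 ST [-255.9    0.3  225.4] F station [ 0.6 -0.4] -0.5 x [ 0.01   0.139 -0.99 ]
-70 -50 43.0
-40 -50 45.8
-10 -50 43.5
-70 0 40.7
-40 0 43.4
-10 0 42.7
-70 50 42.8
-40 50 41.2
-10 50 42.4
```

View pics/wrist10.png

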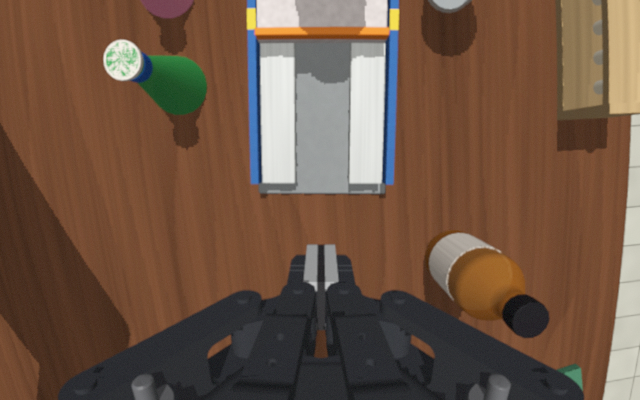

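View pics/side10c.png

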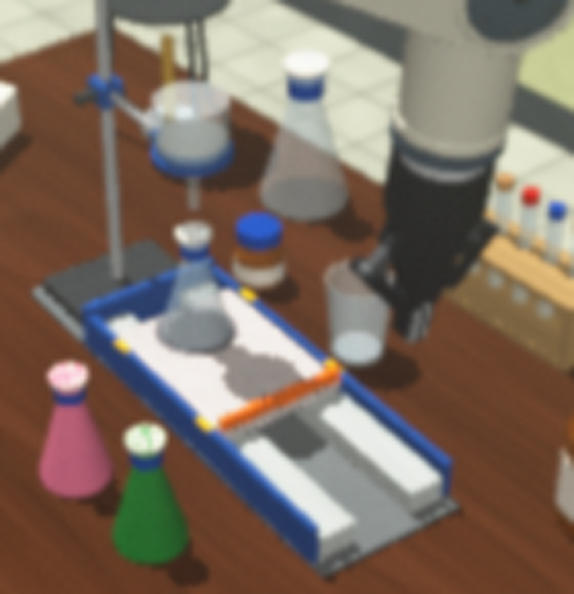

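View pics/top10c.png

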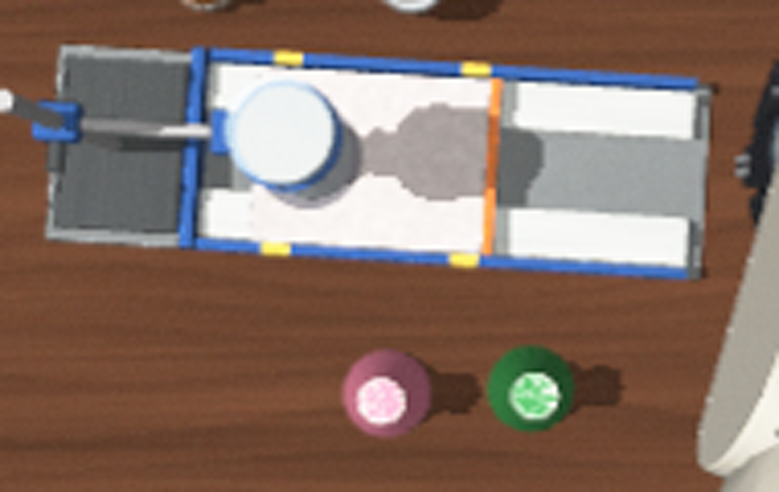

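View pics/top10.png

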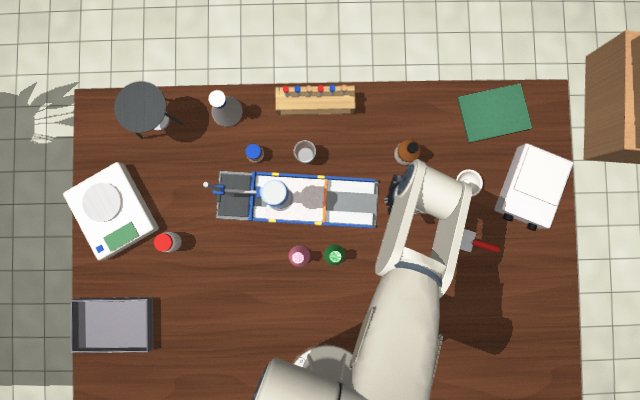

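Board height is about 43 mm (flush with the 44 mm guides), the flask is upright under the funnel, nothing else has moved and the hand is clear. Handing in.

```bash
python3 -c "
from rig import r
print(r.sense()['clock'],r.sign_off())"
```

```text
the job is handed in; nothing more can be done
14.6 None
```

The board is home in its notches with the flask upright under the funnel, and I handed the job in at 14.6 s. I pushed low on the orange lip with the shut fingertips, at about 15 mm/s and then 10 mm/s near the end. Sliding took 5 to 6 N.

- **Drop felt:** the push force fell to about 0 N when the fingertips came within about 1 mm of where I had worked out the board would drop. The wrist picture showed the lip and board lower, between the guides.
- **Height:** after I backed the hand off and raised it, depth readings on the board's top ranged from 40.7 to 45.8 mm, about 43 mm on average. The guides are 44 mm high, so it is flush within the camera's noise.
- **Surroundings:** in the last pictures, the flask look-alikes and the other loose items I could see had not moved. The arm hid part of the mortar and spatula, but it never went near them.
- **Not tested:** after the drop I nudged the board on by about 2 mm and felt only the usual 5.6 N. I did not push hard enough to feel the notch wall itself.
- **Small disagreement:** the top and wrist cameras differed by about 3 mm on the board's sideways position. This is within calibration error and made no difference to the push.

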